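# Seat the pattern board on the luthier's shaping jig

### The arm

A 6-joint arm with a two-finger parallel gripper is mounted at the origin on the work surface. World frame = base frame: x ahead of the robot, y to its left, z up, the work surface at z = 0. Lengths are in m, angles in degrees, forces in N, time in s.
With the tool pointing down it reaches from about 0.3 to 0.75 m from the base axis. Payload 8.5 kg.
Tool frame: the origin (TCP) lies midway between the tips of the shut fingers; the grasp point (between the pads) lies manip.grasp_offset behind it (manip.grasp_offset is the distance from the TCP to the grasp point, in m); z points along the fingers, y is the line along which they close (so a half turn about z gives the same grasp; the last joint's range is limited). The gripper opens to 88 mm and grips with 3 to 60 N. Pads are 18 mm wide; open, the fingers measure 123 mm over their backs; the gripper's body (75 mm by 187 mm) begins 45 mm behind the grasp point.
Start: joints at [60.946, 21.807, 74.336, -0, 83.858, -12.336], TCP at [0.158, 0.527, 0.239] pointing down, gripper open.
Joint ranges: [-178.18, 178.18], [-50.72, 133.34], [12.68, 142.11], [-81.47, 261.47], [9.98, 163.14], [-165.26, 165.26]. Speed limits (degrees/s): [136.94, 136.94, 180, 180, 180, 180].

### API

Orientations are given as a 3x3 rotation matrix whose columns are the frame's x, y, z axes.
In Python, from station import manip gives the robot as it stands. The module is installed in compiled form; this text tells all that it offers.
- The arm moves only by the tool send_rows, never from a script. Its arguments are lists of equal length, an entry for each row: "jaw": the opening, from 0 (shut) to 1 (fully open); "dp": the shift along the tool's x, y, z in m, a list of three; "twist": the turn about the tool's z in rad. In form: {"jaw": [jaw, ...], "dp": [[x, y, z], ...], "twist": [twist, ...]}. A call has exactly 10 rows; each row shifts and turns the commanded pose from where the row before left it, along the tool's axes as they then stand; what a row does not reach is not made up. A row lasts 1/12 s, in which the tool goes at most 41.7 mm and 7.16 degrees, less where a joint would pass 70% of its speed; a pose out of reach is approached as far as the arm can. A call is refused whole if a number of a shift passes 0.0417 or a number of a turn 0.125, either way. A call with a gripper value outside its range is refused whole. The fingers move at their own pace and stop on an object; "squeeze" is the grip in N (left out, the last holds). Time passes only in rows, so rows that do not move let the fingers close, or fill a call up. It gives the time, the measured TCP pose, the force, the opening and the grip force at its end, in the units of the state.
- manip.get_state(): the state, without advancing time (a new reading comes with each control period).
- manip.snapshot(name): name is "scene" or "top" or "wrist"; returns a dict with "image" (420x560x3 uint8, blue, green, red), "depth" (420x560 float32, m along the optical axis (not along the pixel's ray), 0 where there is no reading), "vertical_fov" (degrees; the focal length in pixels is half the picture's height over the tangent of half this angle, whatever the lens; pixels are square), "cx", "cy" (the principal point, pixels), "k1" (the pictures are not rectified: a ray, as slopes to the right and down, at radius r is drawn at 1 + k1 r^2 times it, then the intrinsics apply), "world_from_camera" (4x4, takes a point from camera to world coordinates); the wrist camera has in their place "T_tool_cam" (4x4, takes a point from camera to tool coordinates, whose origin is the TCP and whose axes are the flange's). Camera axes: x right, y down, z forward; pixel columns grow to the right and rows downward; lengths in m; the calibration is good to about 2 mm. A picture is of the moment at which its call begins: read the wrist's pose just before it.
- manip.job_done(): hands the job in; it is judged then, once.
The state is a dict: "time_s": time; "joint_pos": joint angles; "joint_vel": joint speeds; "tau": joint torques, N m; "eef_pos": TCP position; "ee_rot": TCP orientation; "wrist_force": force on the tool from outside, world axes, zero at the start; "moment": the same for the moment, N m; "width": opening from 0.0 (shut) to 1.0 (fully open); "gripper_force": force on a finger pad.
Only numpy, scipy, OpenCV 4.12 (cv2) and the standard library are available. Lean on these libraries where they do the work, as an engineer would, in place of code of your own. Each camera call takes 0.05 s, during which the arm holds its last target. There are 200 camera calls.

### The job

Take the pale drilled pattern board out of the rack, lay it on the sloped stand with its red handle side up and let go of it there. Then take hold of it afresh (the handle is there for this) and lower it gently, without dropping it, over the two steel dowels of the jig until it lies flush on the jig, handle up. Either end may go on either dowel; leave the dark board in the rack and everything else on the bench where it is.

Things in the scene. Friction and masses are not known exactly. Their poses are not given: they have to be found in the camera images.
- board_center (a point): Centre (half-way through the thickness) of the loose pattern board, a pale maple plate 160 (its x) x 120 (y) x 12 mm (z), 0.2 to 0.4 kg. Two through holes 14 mm in diameter at x = +60 and -60 mm, y = 0. Handle: a solid red bar in the middle of the +z face, 70 mm along x, 20 mm wide along y, from z = +6 to +40 mm. The mass centre lies within 8 mm of this point.
- board: The same pattern board as a solid; origin and axes as board_center. At the start it stands on a long edge in a rack slot, its +y up (upper edge 60 mm above the centre), the handle (+z) facing about world -y, towards the stand.
- rack: Plywood rack fixed to the bench, 180 x 170 mm, origin under its centre, x along the boards. Base 12 mm thick. Two slots along x at y = +45 and -45 mm, each 16 mm wide between blocks that reach 42 mm above the bench and hold only the boards' ends (|x| 50 to 80 mm). The pattern board is in one slot, a dark board in the other, in either order.
- stand: Wooden stand fixed to the bench, 190 x 120 x 90 mm, origin on the bench, x along the board's length. Its rest slopes at 45 degrees, rising towards its +y. A ledge at the foot, 22 mm high square to the slope, stops the board from sliding. The rest is 180 mm wide and carries the board's lower 80 mm; the top 40 mm overhang, with open space behind.
- stand_rest (a point): Where the pattern board's centre lies when it rests on the stand, lower long edge on the ledge and back (-z face) flat on the slope: 60 mm up the slope from the ledge, 6 mm off the slope. Axes as stand. There the board's x is along the stand's x and its handle (+z) points up and to the stand's -y, 45 degrees from vertical.
- jig: Plywood jig base fixed to the bench, 200 x 150 x 20 mm, origin under its centre, with two upright steel dowels 12 mm in diameter at x = +60 and -60 mm, y = 0. The dowels stand 26 mm above the base (tips at 46 mm over the bench); the last 5 mm taper to 6 mm diameter.
- jig_seat (a point): Where the pattern board's centre lies when seated flush: on the jig's centre, 6 mm above the base's top (26 mm over the bench). Axes as jig; seated, the board's x is along the jig's x, either way round.
- dark_board: Bystander: plain dark walnut board 160 x 120 x 12 mm, no holes and no handle, standing in the other rack slot. Origin at its centre.
- gouge_a: Bystander: carving gouge lying on the bench between stand and jig, dark wooden handle, 185 mm long, 29 mm thick, length along its x; origin on the bench under its middle.
- gouge_b: Bystander: carving gouge with a pale handle, 185 mm long, 29 mm thick, length along its x; origin on the bench under its middle.
- mug: Bystander: white mug, 82 mm across, 92 mm tall; origin at the centre of its underside.
- plane: Bystander: small steel block plane 150 x 45 x 57 mm, length along its x; origin at the centre of its underside.
- glue: Bystander: yellow glue bottle, 56 mm across, 130 mm tall; origin at the centre of its underside.
- mallet: Bystander: wooden mallet, head 65 x 110 x 60 mm, handle along its -x to 170 mm; origin under the head's centre.
There are look-alikes about, which are no part of the job. Leave any turquoise or yellow look-alike of the stand alone.

How it is judged:
By the outcome, as a careful person would: the job done as asked, in the order asked, and still so for the second after the job is handed in, with the robot touching nothing.
It also fails if it takes over 61 s, if anything falls off the work surface, if the arm or the gripper's body presses on something with over 40 N, if the wrist force passes 120 N, or if a joint passes its speed limit or range.

## Working session

There is one attempt and no reset: what is moved stays moved. The work goes in short steps, Python scripts to look and compute and a tool call to move; the robot and the scene stay as the last step left them, time stands still between calls to the robot, and variables do not carry over. Pictures are saved under pics/ and viewed, at most 10 in all, crops included, and the job is handed in when it is done.

Besides the shell and the picture viewer there is one more tool, called after ">>>" as name(argument=value, ...) on one line, values as JSON. send_rows: Moves the arm, as the interface text tells. Its arguments: {"type":"object","properties":{"jaw":{"type":"array"},"dp":{"type":"array"},"twist":{"type":"array"},"squeeze":{"type":"number"}},"required":["jaw","dp","twist"]}

```bash
mkdir -p pics
cat > h.py <<'E'
import numpy as np, cv2
from station import manip
def snap(n):
    s=manip.get_state(); d=manip.snapshot(n); h=d["image"].shape[0]
    d["f"]=h/2/np.tan(np.radians(d["vertical_fov"]/2))
    if n=="wrist":
        T=np.eye(4); T[:3,:3]=np.array(s["ee_rot"]).reshape(3,3); T[:3,3]=s["eef_pos"]
        d["W"]=T@np.array(d["T_tool_cam"])
    else: d["W"]=np.array(d["world_from_camera"])
    return d
def slopes(d,uv):
    uv=np.atleast_2d(np.asarray(uv,float)); K=np.array([[d["f"],0,d["cx"]],[0,d["f"],d["cy"]],[0,0,1]])
    return cv2.undistortPoints(uv[:,None],K,np.array([d["k1"],0,0,0,0.]))[:,0]
def pts(d,uv):  # by depth
    uv=np.atleast_2d(uv); s=slopes(d,uv); z=d["depth"][uv[:,1].astype(int),uv[:,0].astype(int)]
    P=np.c_[s*z[:,None],z]; return P@d["W"][:3,:3].T+d["W"][:3,3]
def plane(d,uv,h):
    s=slopes(d,uv); r=np.c_[s,np.ones(len(s))]@d["W"][:3,:3].T; o=d["W"][:3,3]
    return o+r*((h-o[2])/r[:,2])[:,None]
def cloud(d):
    v,u=np.mgrid[:420,:560]; return pts(d,np.c_[u.ravel(),v.ravel()]).reshape(420,560,3)
E
python3 - <<'E'
from h import *
import pickle
S={n:snap(n) for n in("scene","top")}
pickle.dump(S,open("s.pkl","wb"))
im=np.hstack([S["scene"]["image"],S["top"]["image"]])
cv2.imwrite("pics/a.png",S["scene"]["image"]);cv2.imwrite("pics/b.png",S["top"]["image"])
for n in S: print(n,S[n]["f"],S[n]["k1"],S[n]["W"].round(3).tolist())
print(manip.grasp_offset, manip.get_state())
E
```

```text
scene 529.0132921586958 -0.003927712743806151 [[0.851, 0.255, -0.46, 1.187], [0.526, -0.446, 0.724, -0.999], [-0.02, -0.858, -0.514, 0.879], [0.0, 0.0, 0.0, 1.0]]
top 533.757585484113 -0.052681550347793746 [[0.012, -0.974, 0.225, 0.145], [-1.0, -0.013, -0.005, 0.097], [0.008, -0.225, -0.974, 1.592], [0.0, 0.0, 0.0, 1.0]]
0.0187 {'time_s': 0.1, 'joint_pos': array([ 6.09449610e+01,  2.18363210e+01,  7.43764309e+01, -5.88135394e-04,
        8.38600974e+01, -1.23347382e+01]), 'joint_vel': array([ 0.05801496, -0.15580789, -0.17886638, -0.00256146,  0.04664084,
       -0.06940008]), 'tau': array([ 4.44523233e-03, -4.38644707e+01, -2.24914920e+01,  7.15474156e-02,
        3.41323530e-02, -4.14347221e-05]), 'eef_pos': array([0.15810864, 0.52652921, 0.23823053]), 'ee_rot': array([[-9.57720857e-01,  2.87698436e-01, -6.08562029e-04],
       [ 2.87698961e-01,  9.57720242e-01, -1.11640726e-03],
       [ 2.61643552e-04, -1.24428918e-03, -9.99999192e-01]]), 'wrist_force': array([ 0.43853764, -0.17286813, -0.39904242]), 'moment': array([0.0034816 , 0.03390496, 0.00161058]), 'gripper_force': 0.0, 'width': 1.0023105880689887}
```

View pics/a.png

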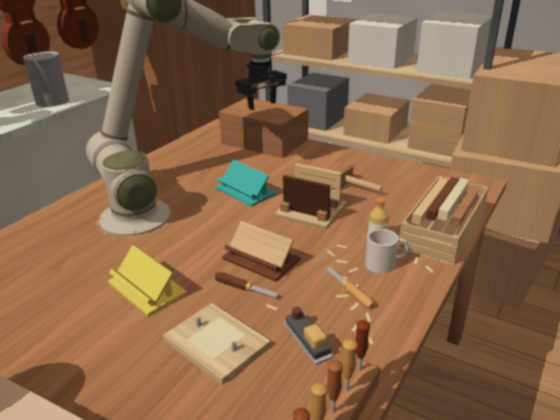

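View pics/b.png

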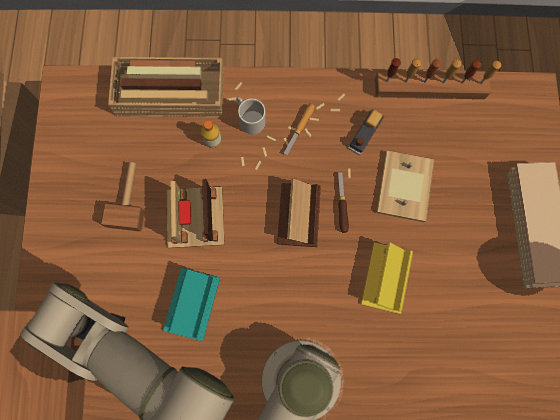

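The scene view shows:
- **Pattern board:** a pale board with a red handle, in the rack's far (+y) slot at top (174,210). The dark board is at (208,210). The pale boards in the crate at (165,85) are decoys.
- **Stand:** three candidates in the top view, wooden (300,213), turquoise (192,303) and yellow (388,277). The wooden one fits.
- **Jig:** at (406,186), with dowels at (407,165) and (402,203).

Next I measure these and confirm in one crop.

Run:
```python
from h import *
import pickle
S=pickle.load(open("s.pkl","rb")); t=S["top"]; C=cloud(t)
def rect(name,box,z0,z1,hsv=None):
    u0,v0,u1,v1=box; sub=C[v0:v1,u0:u1]; m=(sub[...,2]>z0)&(sub[...,2]<z1)
    if hsv: m&=cv2.inRange(cv2.cvtColor(t["image"][v0:v1,u0:u1],cv2.COLOR_BGR2HSV),*map(np.array,hsv))>0
    p=sub[m]; r=cv2.minAreaRect((p[:,:2]*1000).astype(np.float32)); print(name,len(p),p.mean(0).round(4),np.round(r[0],1),np.round(r[1],1),round(r[2],1)); return p
rect("pale edge",(160,170,185,255),.118,.145)
rect("red",(175,195,195,228),.05,.11,((0,150,80),(8,255,255)))
rect("dark edge",(195,170,222,255),.118,.145)
p=rect("rack blocks",(160,175,230,255),.034,.05)
p=rect("stand all",(270,165,330,255),.02,.12)
p=rect("slope",(288,180,314,240),.045,.085)
A=np.c_[p[:,:2],np.ones(len(p))]; print("slope plane",np.linalg.lstsq(A,p[:,2],rcond=None)[0])
rect("stand top",(270,165,330,255),.086,.1)
rect("jig top",(370,145,440,225),.014,.026)
rect("dowels",(395,155,415,212),.032,.055)
c1=cv2.resize(S["scene"]["image"][155:290,210:370],None,fx=2.4,fy=2.4,interpolation=2)
c2=cv2.resize(t["image"][150:270,150:320],None,fx=2.3,fy=2.3,interpolation=2)
h=max(c1.shape[0],c2.shape[0]); z=np.zeros((h,c1.shape[1]+c2.shape[1],3),np.uint8); z[:c1.shape[0],:c1.shape[1]]=c1; z[:c2.shape[0],c1.shape[1]:]=c2
cv2.imwrite("pics/c.png",z[:600,:800])
```

```text
pale edge 290 [0.4679 0.3659 0.1306] [471.  366.9] [161.1  13.8] 4.5
red 289 [0.471  0.3417 0.0804] [472.3 342.9] [71.6 33.4] 4.6
dark edge 260 [0.4773 0.2762 0.131 ] [478.5 277. ] [160.   12.9] 4.0
rack blocks 328 [0.4629 0.3067 0.0417] [473.3 321.6] [161.9 135.7] 3.9
stand all 1740 [ 0.4823 -0.0026  0.055 ] [484.1   3.1] [185.  108.7] 0.4
slope 860 [0.4852 0.0133 0.0662] [486.2   3.9] [ 75.2 180.2] 89.9
slope plane [0.04107448 0.7597795  0.03617766]
stand top 63 [0.4798 0.0344 0.0882] [486.7  34. ] [ 11.7 178.2] 86.1
jig top 2671 [ 0.5763 -0.3203  0.0204] [ 582.4 -301.3] [188.9 203.5] 79.7
dowels 31 [ 0.5813 -0.3214  0.0427] [ 579.4 -313.3] [ 28.6 130.2] 80.0
```

View pics/c.png

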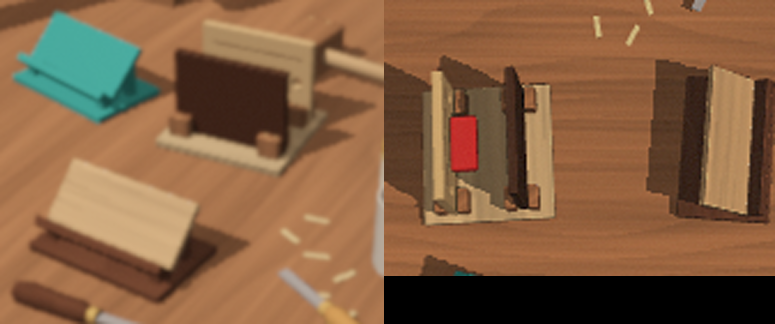

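The crop confirms it: the pale board with the red handle is in the far slot, and the natural-wood stand is the right one (the turquoise look-alike is separate). Measured sizes match what is given: a 160 x 12 mm edge at z = 0.131 and dowels about 120 mm apart at z ≈ 0.043. I move above the board.

>>> send_rows(jaw=[1,1,1,1,1,1,1,1,1,1], dp=[[0,0,0],[0,0,0],[0,0,0],[0,0,0],[-0.03,-0.0184,0],[-0.03,-0.0184,0],[-0.03,-0.0184,0],[-0.03,-0.0184,0],[-0.03,-0.0184,0],[-0.03,-0.0184,0]], twist=[-0.0925,-0.0925,-0.0925,-0.0925,0,0,0,0,0,0])

```text
time_s: 0.93
eef_pos: [0.3475, 0.4296, 0.2385]
ee_rot: [[-0.997, -0.078, -0.001], [-0.078, 0.997, -0.0], [0.001, -0.0, -1.0]]
wrist_force: [0.2, 1.4, -0.2]
width: 0.999
gripper_force: 0.0
```

>>> send_rows(jaw=[1,1,1,1,1,1,1,1,1,1], dp=[[-0.03,-0.0184,0],[-0.03,-0.0184,0],[-0.03,-0.0184,0],[-0.03,-0.0184,0],[0,0,0],[0,0,0],[0,0,0],[0,0,0],[0,0,0],[0,0,0]], twist=[0,0,0,0,0,0,0,0,0,0])

```text
time_s: 1.77
eef_pos: [0.4708, 0.3674, 0.239]
ee_rot: [[-0.997, -0.08, 0.0], [-0.08, 0.997, 0.0], [-0.0, 0.0, -1.0]]
wrist_force: [0.8, -0.5, 0.0]
width: 0.998
gripper_force: 0.0
```

```bash
cat >> h.py <<'E'
def st():
    s=manip.get_state(); R=np.array(s["ee_rot"]).reshape(3,3)
    print("t",round(s["time_s"],2),"p",np.round(s["eef_pos"],4),"yawY",round(np.degrees(np.arctan2(R[1,1],R[0,1])),2),"tilt",np.round(R[:2,2],4),"w",round(s["width"],3),"g",round(s["gripper_force"],1),"F",np.round(s["wrist_force"],1),"M",np.round(s["moment"],2),"j6",round(s["joint_pos"][5],0)); return s,R
def goto(p,yawY=None):
    """twist needed, then the shift in tool axes after it"""
    s,R=st(); y0=np.degrees(np.arctan2(R[1,1],R[0,1])); y=y0 if yawY is None else yawY
    a=np.radians(y); Y=np.array([np.cos(a),np.sin(a),0]); Z=np.array([0,0,-1.]); X=np.cross(Y,Z)
    d=np.array(p)-s["eef_pos"]; print("twist",round(-np.radians((y-y0+180)%360-180),4),"dp",np.round([d@X,d@Y,d@Z],4))
E
python3 - <<'E'
from h import *
s,R=st(); d=snap("wrist"); cv2.imwrite("pics/d.png",d["image"]); C=cloud(d)
hs=cv2.cvtColor(d["image"],cv2.COLOR_BGR2HSV)
m=(C[...,2]>.12)&(C[...,2]<.142)&(C[...,1]>.32)&(d["depth"]>0)
p=C[m]; print(len(p),p.mean(0), cv2.minAreaRect((p[:,:2]*1000).astype(np.float32)))
red=cv2.inRange(hs,np.array((0,150,60)),np.array((8,255,255)))>0
p=C[red&(d["depth"]>0)]; print("red",len(p),p.mean(0),cv2.minAreaRect((p[:,:2]*1000).astype(np.float32)))
print(d["W"].round(3))
E
```

```text
t 1.77 p [0.4708 0.3674 0.239 ] yawY 94.57 tilt [0.0002 0.0001] w 0.998 g 0.0 F [ 0.8 -0.5  0. ] M [ 0.04 -0.05 -0.02] j6 -68.0
2562 [0.46378057 0.36597201 0.13270828] ((471.2773132324219, 366.7831726074219), (160.67076110839844, 11.688706398010254), 4.16493558883667)
red 2964 [0.47441011 0.26912511 0.06581013] ((495.02056884765625, 178.00213623046875), (366.7763977050781, 185.39378356933594), 86.67689514160156)
[[-0.08   0.95   0.3    0.393]
 [ 0.997  0.076  0.025  0.361]
 [ 0.001  0.301 -0.953  0.386]
 [ 0.     0.     0.     1.   ]]
```

View pics/d.png

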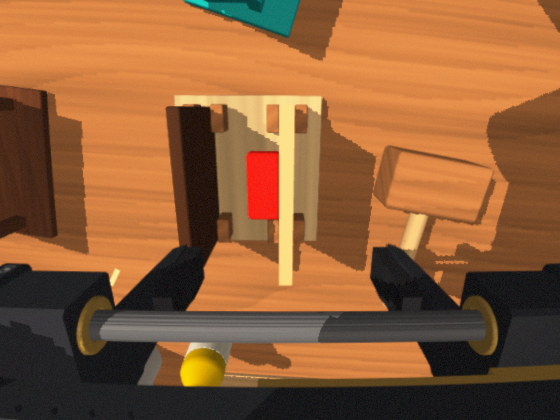

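The wrist view shows the board's top edge at (287,190), centred between the fingers, with the handle at (263,185) on the dark board's side. I go down with the tips 34 mm below the edge and grip.

>>> send_rows(jaw=[1,1,0.7,0.7,0.7,0.7,0.7,0.7,0.7,0.7], dp=[[0,0,0.018],[0,0,0.02],[0,0,0.02],[0,0,0.02],[0,0,0.02],[0,0,0.02],[0,-0.0005,0.015],[0,0,0.008],[0,0,0],[0,0,0]], twist=[0,0,0,0,0,0,0,0,0,0])

```text
time_s: 2.65
eef_pos: [0.4718, 0.3665, 0.0982]
ee_rot: [[-0.997, -0.078, 0.0], [-0.078, 0.997, 0.0], [-0.0, 0.0, -1.0]]
wrist_force: [-0.2, 0.2, 0.8]
width: 0.699
gripper_force: 0.0
```

>>> send_rows(jaw=[0.5,0.3,0.1,0,0,0,0,0,0,0], dp=[[0,0,0],[0,0,0],[0,0,0],[0,0,0],[0,0,0],[0,0,0],[0,0,0],[0,0,0],[0,0,0],[0,0,0]], twist=[0,0,0,0,0,0,0,0,0,0], squeeze=30)

```text
time_s: 3.48
eef_pos: [0.4717, 0.3663, 0.0978]
ee_rot: [[-0.997, -0.078, 0.0], [-0.078, 0.997, 0.0], [-0.0, 0.0, -1.0]]
wrist_force: [-0.2, 0.8, 0.6]
width: 0.134
gripper_force: 30.0
```

>>> send_rows(jaw=[0,0,0,0,0,0,0,0,0,0], dp=[[0,0,-0.008],[0,0,-0.014],[0,0,-0.018],[0,0,-0.022],[0,0,-0.022],[0,0,-0.022],[0,0,-0.022],[0,0,-0.022],[0,0,-0.01],[0,0,0]], twist=[0,0,0,0,0,0,0,0,0,0])

```text
time_s: 4.32
eef_pos: [0.4721, 0.3665, 0.26]
ee_rot: [[-0.997, -0.078, 0.004], [-0.078, 0.997, 0.002], [-0.004, 0.001, -1.0]]
wrist_force: [-0.3, 0.1, -3.3]
width: 0.133
gripper_force: 30.0
```

>>> send_rows(jaw=[0,0,0,0,0,0,0,0,0,0], dp=[[0,-0.012,0],[0,-0.025,0],[0,-0.025,0],[0,-0.025,0],[0,-0.025,0],[0,-0.025,0],[0,-0.025,0],[0,-0.018,0],[0,0,0],[0,0,0]], twist=[0,0,0,0,0,0,0,0.06,0.06,0.02])

```text
time_s: 5.15
eef_pos: [0.4852, 0.1852, 0.2562]
ee_rot: [[-0.998, 0.066, -0.003], [0.066, 0.998, -0.001], [0.003, -0.001, -1.0]]
wrist_force: [1.6, -0.3, -2.9]
width: 0.134
gripper_force: 30.0
```

Run:
```python
from h import *
import pickle
s,R=st(); d=snap("wrist"); cv2.imwrite("pics/e.png",d["image"]); pickle.dump(d,open("e.pkl","wb")); C=cloud(d)
m=(C[...,2]>.03)&(C[...,2]<.087)&(C[...,1]<.08)&(C[...,1]>-.08)&(C[...,0]>.36)&(C[...,0]<.6)&(d["depth"]>0)
im=cv2.cvtColor(d["image"],cv2.COLOR_BGR2HSV); pale=im[...,2]>130
p=C[m&pale]; print(len(p),p.min(0),p.max(0))
c=np.zeros(3)
q=p
for _ in range(4):
    c=np.linalg.lstsq(np.c_[q[:,:2],np.ones(len(q))],q[:,2],rcond=None)[0]
    r=p[:,2]-np.c_[p[:,:2],np.ones(len(p))]@c; q=p[abs(r)<.003]
print("plane",c,len(q)); print(cv2.minAreaRect((q[:,:2]*1000).astype(np.float32)))
```

```text
t 5.15 p [0.4852 0.1852 0.2562] yawY 86.19 tilt [-0.0032 -0.0006] w 0.134 g 30.0 F [ 1.6 -0.3 -2.9] M [ 0.06  0.04 -0.04] j6 -78.0
5268 [ 0.39204345 -0.05228785  0.0300111 ] [0.5757533  0.04601778 0.08699639]
plane [0.05244577 0.81845109 0.02990162] 2863
((484.6124267578125, 9.467472076416016), (64.42632293701172, 182.62884521484375), 83.64186096191406)
```

View pics/e.png

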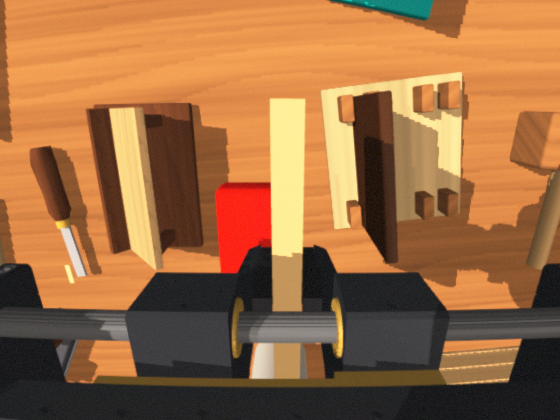

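The wrist view shows the board held upright, handle to -y at (245,225), with the stand's pale rest at (135,190). I fit that rest from the colour mask.

Run:
```python
from h import *
import pickle
S=pickle.load(open("s.pkl","rb"))
for n,d,box in(("wrist",pickle.load(open("e.pkl","rb")),(85,90,205,280)),("top",S["top"],(275,165,325,255))):
    C=cloud(d); u0,v0,u1,v1=box
    hs=cv2.cvtColor(d["image"],cv2.COLOR_BGR2HSV)[v0:v1,u0:u1]; print("Vpct",np.percentile(hs[...,2],[5,30,50,70,95]))
    m=((hs[...,2]>(170 if n=="wrist" else 140))&(hs[...,1]<165)).astype(np.uint8)
    k,l,stt,_=cv2.connectedComponentsWithStats(m); i=1+np.argmax(stt[1:,4]); m=(l==i).astype(np.uint8); print(n,stt[i])
    r=cv2.minAreaRect(np.argwhere(m)[:,::-1].astype(np.float32)); c=cv2.boxPoints(r)+[u0,v0]; print("corners px",c.round(0).tolist())
    e=cv2.erode(m,np.ones((3,3)))>0; p=C[v0:v1,u0:u1][e]; p=p[(p[:,2]>.005)&(p[:,2]<.12)]
    q=p
    for _ in range(8):
        ce=q.mean(0); nrm=np.linalg.svd(q-ce,full_matrices=False)[2][2]; nrm*=np.sign(nrm[2]); q=p[abs((p-ce)@nrm)<.003]
    print(len(p),len(q),"centre",ce.round(4),"n",nrm.round(3),"slope",np.degrees(np.arccos(nrm[2])).round(1),"yaw",np.degrees(np.arctan2(nrm[0],-nrm[1])).round(2))
    y=np.radians(np.degrees(np.arctan2(nrm[0],-nrm[1]))); ex=np.array([np.cos(y),np.sin(y),0]); up=np.cross(nrm,ex)
    print("x ext",np.percentile(q@ex,[.5,99.5]).round(4),"z ext",np.percentile(q[:,2],[.5,5,95,99.5]).round(4), "y at z=.06:",(ce[1]-(.06-ce[2])*nrm[2]/nrm[1]).round(4) )
```

```text
Vpct [ 73.  86. 147. 226. 251.]
wrist [  24   17   55  164 4638]
corners px [[108.0, 108.0], [140.0, 103.0], [165.0, 269.0], [133.0, 274.0]]
4089 3762 centre [0.4776 0.0128 0.0656] n [-0.045 -0.697  0.716] slope 44.3 yaw -3.7
x ext [0.3944 0.5697] z ext [0.0339 0.0379 0.0864 0.0875] y at z=.06: 0.007
Vpct [ 52.  90. 143. 156. 186.]
top [   0    0   50   78 1827]
corners px [[275.0, 165.0], [324.0, 165.0], [324.0, 242.0], [275.0, 242.0]]
982 717 centre [0.4859 0.0059 0.0594] n [-0.036 -0.714  0.699] slope 45.6 yaw -2.85
x ext [0.3988 0.5709] z ext [0.0308 0.0371 0.0813 0.0853] y at z=.06: 0.0065
```

>>> send_rows(jaw=[0,0,0,0,0,0,0,0,0,0], dp=[[0,-0.012,0],[0,-0.025,0],[0,-0.025,0],[0,-0.025,0],[0,-0.025,0],[0,-0.025,0],[0,-0.025,0],[0,-0.025,0],[0,-0.02,0],[0,0,0]], twist=[0,0,0,0,0,0,0,0,0,0])

```text
time_s: 6.03
eef_pos: [0.4725, -0.0227, 0.2571]
ee_rot: [[-0.998, 0.063, -0.001], [0.063, 0.998, -0.001], [0.001, -0.001, -1.0]]
wrist_force: [-0.0, -0.4, -3.9]
width: 0.135
gripper_force: 30.0
```

```bash
python3 -c "
from h import *
goto([.484,-.022,.135],86.5)"
```

```text
t 6.03 p [ 0.4725 -0.0227  0.2571] yawY 86.41 tilt [-0.0012 -0.001 ] w 0.135 g 30.0 F [-0.  -0.4 -3.9] M [-0.06 -0.03  0.01] j6 -103.0
twist -0.0016 dp [-0.0114  0.0014  0.1221]
```

>>> send_rows(jaw=[0,0,0,0,0,0,0,0,0,0], dp=[[-0.004,0.0005,0.01],[-0.004,0.0005,0.02],[-0.003,0.0005,0.02],[0,0,0.02],[0,0,0.02],[0,0,0.016],[0,0,0.01],[0,0,0.004],[0,0,0],[0,0,0]], twist=[0,0,0,0,0,0,0,0,0,0])

```text
time_s: 6.87
eef_pos: [0.4842, -0.0185, 0.1378]
ee_rot: [[-0.998, 0.061, 0.0], [0.061, 0.998, 0.0], [-0.0, 0.0, -1.0]]
wrist_force: [-0.0, -0.7, -3.3]
width: 0.132
gripper_force: 30.0
```

>>> send_rows(jaw=[0,0,0,0,0,0,0,0,0,0], dp=[[0,0,0.001],[0,0,0.001],[0,0,0.001],[0,0,0.001],[0,0,0.001],[0,0,0.001],[0,0,0.001],[0,0,0.001],[0,0,0],[0,0,0]], twist=[0,0,0,0,0,0,0,0,0,0])

```text
time_s: 7.7
eef_pos: [0.484, -0.019, 0.1297]
ee_rot: [[-0.998, 0.062, -0.0], [0.062, 0.998, 0.0], [0.0, 0.0, -1.0]]
wrist_force: [0.3, -0.3, -3.2]
width: 0.133
gripper_force: 30.0
```

Run:
```python
from h import *
st(); d=snap("scene"); cv2.imwrite("pics/f.png",cv2.resize(d["image"][150:300,170:350],None,fx=3.5,fy=3.5,interpolation=2))
```

```text
t 7.7 p [ 0.484  -0.019   0.1297] yawY 86.46 tilt [-0.0002  0.0001] w 0.133 g 30.0 F [ 0.3 -0.3 -3.2] M [ 0.07 -0.    0.01] j6 -103.0
```

View pics/f.png

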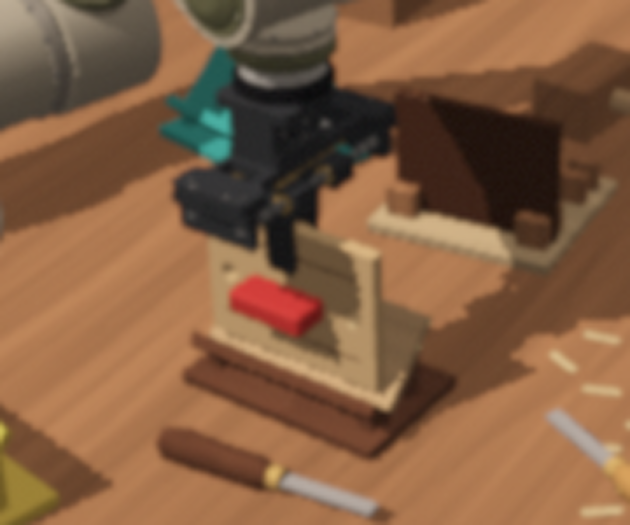

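The scene crop shows the board upright over the stand's V, lower edge behind the ledge at about (300,385) and handle out. I lower to contact.

>>> send_rows(jaw=[0,0,0,0,0,0,0,0,0,0], dp=[[0,-0.001,0.001],[0,-0.001,0.001],[0,-0.001,0.001],[0,0,0.001],[0,0,0.001],[0,0,0.001],[0,0,0],[0,0,0],[0,0,0],[0,0,0]], twist=[0,0,0,0,0,0,0,0,0,0])

```text
time_s: 8.58
eef_pos: [0.4839, -0.022, 0.1238]
ee_rot: [[-0.998, 0.062, 0.0], [0.062, 0.998, -0.0], [-0.0, -0.0, -1.0]]
wrist_force: [-0.3, -0.6, -3.6]
width: 0.131
gripper_force: 30.0
```

>>> send_rows(jaw=[0,0,0,0,0,0,0,0,0,0], dp=[[0,0,0.0005],[0,0,0.0005],[0,0,0.0005],[0,0,0.0005],[0,0,0.0005],[0,0,0],[0,0,0],[0,0,0],[0,0,0],[0,0,0]], twist=[0,0,0,0,0,0,0,0,0,0])

```text
time_s: 9.42
eef_pos: [0.4843, -0.0224, 0.1217]
ee_rot: [[-0.998, 0.062, 0.001], [0.062, 0.998, -0.001], [-0.001, -0.001, -1.0]]
wrist_force: [-1.3, -3.2, 5.3]
width: 0.132
gripper_force: 30.1
```

>>> send_rows(jaw=[0.16,0.18,0.2,0.2,0.2,0.2,0.2,0.2,0.2,0.2], dp=[[0,0,0],[0,0,0],[0,0,0],[0,0,-0.002],[0,0,-0.002],[0,0,-0.002],[0,0.001,0],[0,0.002,0],[0,0.003,0],[0,0.003,0]], twist=[0,0,0,0,0,0,0,0,0,0], squeeze=8)

```text
time_s: 10.25
eef_pos: [0.4844, -0.0127, 0.1272]
ee_rot: [[-0.998, 0.062, -0.0], [0.062, 0.998, 0.0], [0.0, 0.0, -1.0]]
wrist_force: [-1.0, -0.4, -0.8]
width: 0.201
gripper_force: 0.0
```

>>> send_rows(jaw=[0.21,0.22,0.23,0.24,0.26,0.26,0.27,0.28,0.29,0.31], dp=[[0,0.003,-0.001],[0,0.003,-0.001],[0,0.003,-0.001],[0,0.003,-0.001],[0,0.004,0],[0,0.005,0.001],[0,0.005,0.002],[0,0.005,0.002],[0,0.005,0.002],[0,0.0045,0.001]], twist=[0,0,0,0,0,0,0,0,0,0])

```text
time_s: 11.08
eef_pos: [0.4868, 0.0281, 0.1228]
ee_rot: [[-0.998, 0.062, -0.001], [0.062, 0.998, 0.0], [0.001, 0.0, -1.0]]
wrist_force: [0.3, 0.5, -0.5]
width: 0.309
gripper_force: 0.3
```

Run:
```python
from h import *
st(); d=snap("scene"); cv2.imwrite("pics/g.png",cv2.resize(d["image"][150:300,170:350],None,fx=3.5,fy=3.5,interpolation=2))
```

```text
t 11.08 p [0.4868 0.0281 0.1228] yawY 86.47 tilt [-0.0007  0.0002] w 0.309 g 0.3 F [ 0.3  0.5 -0.5] M [ 0.12 -0.01 -0.03] j6 -97.0
```

View pics/g.png

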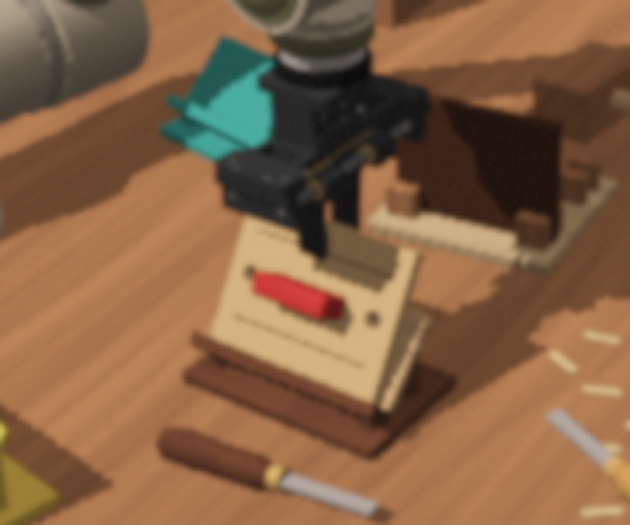

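The scene crop shows the board leaning back about 30° between the fingers, lower edge in the ledge at (300,370) and the holes visible at (250,272) and (372,318). I finish the tilt.

>>> send_rows(jaw=[0.32,0.33,0.34,0.35,0.36,0.37,0.39,0.4,0.4,0.4], dp=[[0,0.003,0.002],[0,0.003,0.002],[0,0.003,0.002],[0,0.003,0.002],[0,0.003,0.003],[0,0.003,0.003],[0,0.0025,0.003],[0,0,0],[0,0,0],[0,0,0]], twist=[0,0,0,0,0,0,0,0,0,0])

```text
time_s: 11.97
eef_pos: [0.4883, 0.0477, 0.1063]
ee_rot: [[-0.998, 0.062, 0.0], [0.062, 0.998, -0.0], [-0.0, -0.0, -1.0]]
wrist_force: [0.2, -0.5, 0.2]
width: 0.397
gripper_force: 0.0
```

>>> send_rows(jaw=[0.4,0.4,0.4,0.4,0.4,0.6,0.8,1,1,1], dp=[[0,0,-0.005],[0,0,-0.01],[0,0,-0.02],[0,0,-0.03],[0,0,-0.03],[0,-0.01,-0.02],[0,-0.014,0],[0,-0.014,0],[0,-0.014,0],[0,0,0]], twist=[0,0,0,0,0,0,0,0,0,0])

```text
time_s: 12.8
eef_pos: [0.485, -0.0058, 0.2218]
ee_rot: [[-0.998, 0.064, 0.001], [0.064, 0.998, -0.001], [-0.001, -0.001, -1.0]]
wrist_force: [-0.2, -0.0, 0.5]
width: 0.752
gripper_force: 0.0
```

Run:
```python
from h import *
import pickle
st(); d=snap("wrist"); s=snap("scene"); pickle.dump((d,s),open("g.pkl","wb"))
cv2.imwrite("pics/h.png",cv2.resize(s["image"][150:300,170:350],None,fx=3.,fy=3.,interpolation=2)); cv2.imwrite("pics/hw.png",d["image"])
for n,q in(("w",d),("s",s)):
    C=cloud(q); hs=cv2.cvtColor(q["image"],cv2.COLOR_BGR2HSV)
    red=cv2.inRange(hs,np.array((0,170,90)),np.array((6,255,255)))
    k,l,ss,_=cv2.connectedComponentsWithStats(red)
    for i in range(1,k):
        if ss[i,4]<60: continue
        p=C[(l==i)&(q["depth"]>0)]; print(n,ss[i],p.mean(0).round(4),p.min(0).round(3),p.max(0).round(3))
```

```text
t 12.8 p [ 0.485  -0.0058  0.2218] yawY 86.34 tilt [ 0.0008 -0.0008] w 0.752 g 0.0 F [-0.2 -0.   0.5] M [-0.01  0.03 -0.01] j6 -101.0
w [ 273  156   38   80 2707] [ 0.4817 -0.0013  0.1036] [ 0.449 -0.019  0.087] [0.519 0.017 0.112]
s [245 227  25  14 143] [ 0.493  -0.0143  0.1024] [ 0.452 -0.024  0.083] [0.521 0.005 0.111]
```

View pics/hw.png

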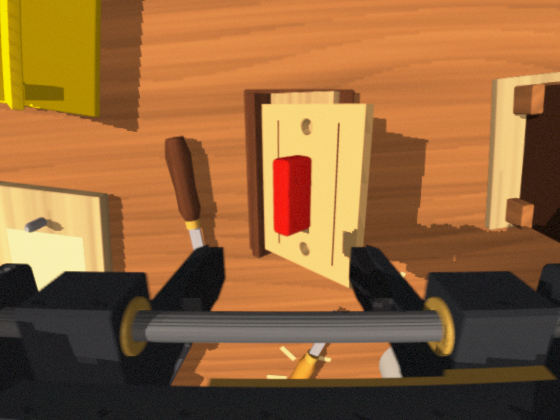

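The wrist view shows the board flat on the stand, handle at (292,195) and holes at (306,127) and (304,248). Handle heights of 0.087–0.112 m match the 45° rest pose. It was let go, so now I turn by a quarter and grip the handle's ends.

>>> send_rows(jaw=[1,1,1,1,1,1,1,1,1,1], dp=[[0,0,0],[0,0,0],[0,0,0],[0,0,0],[0,0,0],[0,0,0],[0,0,0],[0,0,0],[0,0,0],[0,0,0]], twist=[0.11,0.11,0.11,0.11,0.11,0.11,0.11,0.11,0.11,0.11])

```text
time_s: 13.73
eef_pos: [0.485, -0.0031, 0.2214]
ee_rot: [[-0.393, 0.919, -0.0], [0.919, 0.393, 0.0], [0.0, 0.0, -1.0]]
wrist_force: [-0.4, -1.3, 0.2]
width: 0.999
gripper_force: 0.0
```

>>> send_rows(jaw=[1,1,1,1,1,1,1,1,1,1], dp=[[0,0,0],[0,0,0],[0,0,0],[0,0,0],[0,0,0],[0,0,0.01],[0,0,0.02],[0,0,0.02],[0,0,0],[0,0,0]], twist=[0.11,0.11,0.11,0.11,0.03,0,0,0,0,0])

```text
time_s: 14.57
eef_pos: [0.4848, -0.0034, 0.1712]
ee_rot: [[0.06, 0.998, -0.002], [0.998, -0.06, 0.0], [0.0, -0.002, -1.0]]
wrist_force: [-0.2, 0.5, 1.4]
width: 1.003
gripper_force: 0.0
```

Run:
```python
from h import *
s,R=st(); d=snap("wrist"); cv2.imwrite("pics/i.png",d["image"]); C=cloud(d)
hs=cv2.cvtColor(d["image"],cv2.COLOR_BGR2HSV); red=cv2.inRange(hs,np.array((0,170,90)),np.array((6,255,255)))>0
p=C[red&(d["depth"]>0)]; print(len(p),p.min(0),p.max(0))
y=np.radians(-3.5); e=np.array([np.cos(y),np.sin(y)]); x=(p[:,:2]-[.484,-.008])@e
print("handle along x",np.percentile(x,[1,99])); goto([.484+np.percentile(x,[1,99]).mean(),-.0086,.0838],-3.5)
```

```text
t 14.57 p [ 0.4848 -0.0034  0.1712] yawY -3.46 tilt [-0.0015  0.0005] w 1.003 g 0.0 F [-0.2  0.5  1.4] M [-0.06  0.03  0.01] j6 -11.0
4338 [ 0.43731405 -0.04509926  0.0394518 ] [0.52880575 0.01732654 0.11235883]
handle along x [-0.03280505  0.03427669]
t 14.62 p [ 0.4853 -0.0036  0.172 ] yawY -3.46 tilt [ 0.0005 -0.    ] w 0.997 g 0.0 F [-0.2  0.2  0.5] M [-0.05  0.05  0.  ] j6 -11.0
twist 0.0006 dp [-0.005  -0.0003  0.0882]
```

>>> send_rows(jaw=[1,1,1,1,1,1,1,1,1,1], dp=[[-0.002,0,0.01],[-0.002,0,0.015],[-0.001,0,0.018],[0,0,0.018],[0,0,0.015],[0,0,0.008],[0,0,0.004],[0,0,0],[0,0,0],[0,0,0]], twist=[0,0,0,0,0,0,0,0,0,0])

```text
time_s: 15.45
eef_pos: [0.4852, -0.0091, 0.0842]
ee_rot: [[0.061, 0.998, 0.002], [0.998, -0.061, -0.0], [-0.0, 0.002, -1.0]]
wrist_force: [-1.3, -0.3, -0.1]
width: 0.998
gripper_force: 0.0
```

>>> send_rows(jaw=[0.9,0.85,0.8,0.75,0.7,0.7,0.7,0.7,0.7,0.7], dp=[[0,0,0],[0,0,0],[0,0,0],[0,0,0],[0,0,0],[0,0,0],[0,0,0],[0,0,0],[0,0,0],[0,0,0]], twist=[0,0,0,0,0,0,0,0,0,0], squeeze=10)

```text
time_s: 16.28
eef_pos: [0.4847, -0.009, 0.0835]
ee_rot: [[0.061, 0.998, 0.0], [0.998, -0.061, -0.0], [-0.0, 0.0, -1.0]]
wrist_force: [-1.3, -0.1, 5.7]
width: 0.79
gripper_force: 10.0
```

```bash
python3 -c "
from h import *
st()"
```

```text
t 16.28 p [ 0.4847 -0.009   0.0835] yawY -3.49 tilt [ 0.0004 -0.0001] w 0.79 g 10.0 F [-1.3 -0.1  5.7] M [-0.01  0.32  0.02] j6 -12.0
```

>>> send_rows(jaw=[0.7,0.7,0.7,0.7,0.7,0.7,0.7,0.7,0.7,0.7], dp=[[0,0,-0.004],[0,0,-0.008],[0,0,-0.012],[0,0,-0.014],[0,0,-0.014],[0,0,-0.014],[0,0,-0.01],[0,0,-0.004],[0,0,0],[0,0,0]], twist=[0,0,0,0,0,0,0,0,0,0])

```text
time_s: 17.12
eef_pos: [0.4844, -0.009, 0.1629]
ee_rot: [[0.061, 0.998, -0.001], [0.998, -0.061, 0.0], [0.0, -0.001, -1.0]]
wrist_force: [-0.3, 0.7, -3.2]
width: 0.794
gripper_force: 10.0
```

Run:
```python
from h import *
st(); s=snap("scene"); cv2.imwrite("pics/j.png",cv2.resize(s["image"][130:280,170:350],None,fx=3.5,fy=3.5,interpolation=2))
```

```text
t 17.12 p [ 0.4844 -0.009   0.1629] yawY -3.5 tilt [-0.0006  0.0001] w 0.794 g 10.0 F [-0.3  0.7 -3.2] M [-0.1   0.02  0.01] j6 -12.0
```

View pics/j.png

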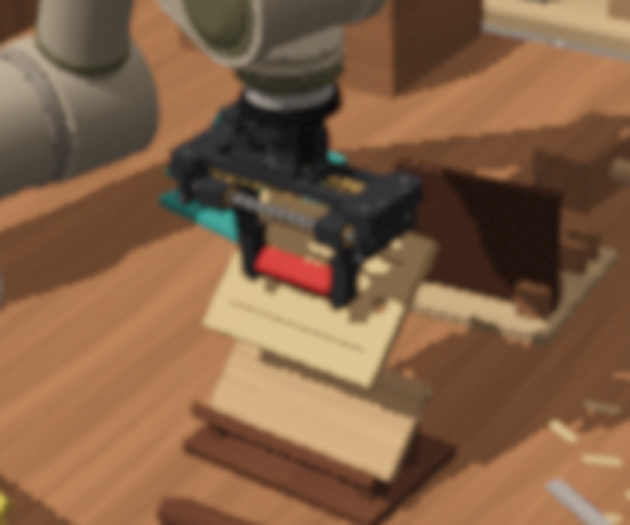

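The scene crop shows the board held by its handle at (295,272), clear of the stand and still tilted. I relax the grip so that it hangs level under gravity.

>>> send_rows(jaw=[0.7,0.7,0.7,0.7,0.7,0.7,0.7,0.7,0.7,0.7], dp=[[0,0,0],[0,0,0],[0,0,0],[0,0,0],[0,0,0],[0,0,0],[0,0,0],[0,0,0],[0,0,0],[0,0,0]], twist=[0,0,0,0,0,0,0,0,0,0], squeeze=6.5)

```text
time_s: 18.0
eef_pos: [0.4847, -0.009, 0.1633]
ee_rot: [[0.061, 0.998, 0.0], [0.998, -0.061, 0.0], [0.0, 0.0, -1.0]]
wrist_force: [0.1, -0.2, -3.6]
width: 0.791
gripper_force: 6.5
```

```bash
cat >> h.py <<'E'
def tilt():
    s,R=st(); p0=s["eef_pos"]; d=snap("scene"); C=cloud(d); im=cv2.cvtColor(d["image"],cv2.COLOR_BGR2HSV).astype(int)
    q=C-p0; ax=R[:,1]; xx=q@ax; m=(d["depth"]>0)&(abs(xx)<.085)&(abs(q[...,1])<.075)&(q[...,2]<.045)&(q[...,2]>-.062)&(im[...,2]>140)&(im[...,1]<150)
    p=C[m]; best=None; rng=np.random.default_rng(0); n0=len(p)
    for _ in range(300):
        a=p[rng.choice(n0,3,False)]; n=np.cross(a[1]-a[0],a[2]-a[0]); L=np.linalg.norm(n)
        if L<1e-4: continue
        n/=L; k=abs((p-a[0])@n)<.003
        if best is None or k.sum()>best.sum(): best=k
    g=p[best]; c=g.mean(0); n=np.linalg.svd(g-c,full_matrices=False)[2][2]; n*=np.sign(n[2])
    yd=np.array([-ax[1],ax[0],0]); print("board",n0,len(g),"tilt about x",np.degrees(np.arctan2(-n@yd,n[2])).round(1),"about y",np.degrees(np.arctan2(n@ax,n[2])).round(1),"face height under TCP",((c-p0)@n/n[2]).round(4))
E
python3 -c "
from h import *
tilt()"
```

```text
t 18.0 p [ 0.4847 -0.009   0.1633] yawY -3.49 tilt [0.0001 0.    ] w 0.791 g 6.5 F [ 0.1 -0.2 -3.6] M [-0.11  0.08 -0.02] j6 -12.0
board 1370 1075 tilt about x 14.4 about y 0.3 face height under TCP -0.0143
```

>>> send_rows(jaw=[0.7,0.7,0.7,0.7,0.7,0.7,0.7,0.7,0.7,0.7], dp=[[0,0,0],[0,0,0],[0,0,0],[0,0,0],[0,0,0],[0,0,0],[0,0,0],[0,0,0],[0,0,0],[0,0,0]], twist=[0,0,0,0,0,0,0,0,0,0], squeeze=5.2)

```text
time_s: 18.88
eef_pos: [0.4847, -0.009, 0.1632]
ee_rot: [[0.061, 0.998, -0.0], [0.998, -0.061, 0.0], [0.0, -0.0, -1.0]]
wrist_force: [0.9, -0.3, -3.3]
width: 0.793
gripper_force: 5.2
```

```bash
python3 -c "
from h import *
tilt()"
```

```text
t 18.88 p [ 0.4847 -0.009   0.1632] yawY -3.49 tilt [-0.0001  0.    ] w 0.793 g 5.2 F [ 0.9 -0.3 -3.3] M [-0.11 -0.01 -0.04] j6 -12.0
board 1372 1076 tilt about x 14.2 about y 0.1 face height under TCP -0.0141
```

It now hangs at 14° with no slip at a light grip, probably from the off-centre mass. I firm up the grip and level it by setting the low (-y) side softly on the stand's top ridge.

>>> send_rows(jaw=[0.7,0.7,0.7,0.7,0.7,0.7,0.7,0.7,0.7,0.7], dp=[[0,0,0],[0.008,0,0],[0.014,0,0],[0.015,0,0],[0.015,0,0],[0.015,0,0],[0.014,0,0],[0.007,0,0.01],[0,0,0.014],[0,0,0.008]], twist=[0,0,0,0,0,0,0,0,0,0], squeeze=10)

```text
time_s: 19.77
eef_pos: [0.4895, 0.0798, 0.1302]
ee_rot: [[0.06, 0.998, -0.001], [0.998, -0.06, 0.0], [0.0, -0.001, -1.0]]
wrist_force: [-0.2, -0.4, -3.1]
width: 0.795
gripper_force: 10.0
```

>>> send_rows(jaw=[0.7,0.7,0.7,0.7,0.7,0.7,0.7,0.7,0.7,0.7], dp=[[0,0,0.001],[0,0,0.001],[0,0,0.001],[0,0,0.001],[0,0,0.001],[0,0,0.001],[0,0,0.001],[0,0,0.001],[0,0,0],[0,0,0]], twist=[0,0,0,0,0,0,0,0,0,0])

```text
time_s: 20.6
eef_pos: [0.4901, 0.0788, 0.1233]
ee_rot: [[0.061, 0.998, 0.0], [0.998, -0.061, -0.0], [-0.0, 0.0, -1.0]]
wrist_force: [-0.4, -0.5, -3.5]
width: 0.791
gripper_force: 10.0
```

```bash
python3 -c "
from h import *
tilt()"
```

```text
t 20.6 p [0.4901 0.0788 0.1233] yawY -3.49 tilt [ 0.0003 -0.0001] w 0.791 g 10.0 F [-0.4 -0.5 -3.5] M [-0.14 -0.01  0.05] j6 -1.0
board 1844 895 tilt about x 12.7 about y -0.5 face height under TCP -0.0143
```

>>> send_rows(jaw=[0.7,0.7,0.7,0.7,0.7,0.7,0.7,0.7,0.7,0.7], dp=[[0,0,0.001],[0,0,0.001],[0,0,0.001],[0,0,0.001],[0,0,0.001],[0,0,0.001],[0,0,0],[0,0,0],[0,0,0],[0,0,0]], twist=[0,0,0,0,0,0,0,0,0,0])

```text
time_s: 21.48
eef_pos: [0.49, 0.0788, 0.1172]
ee_rot: [[0.061, 0.998, -0.0], [0.998, -0.061, -0.0], [-0.0, -0.0, -1.0]]
wrist_force: [0.1, -0.3, -2.4]
width: 0.795
gripper_force: 10.0
```

```bash
python3 -c "
from h import *
tilt()"
```

```text
t 21.48 p [0.49   0.0788 0.1172] yawY -3.5 tilt [-0.0002 -0.    ] w 0.795 g 10.0 F [ 0.1 -0.3 -2.4] M [-0.12  0.03  0.04] j6 -1.0
board 1783 860 tilt about x 5.9 about y -0.0 face height under TCP -0.0143
```

>>> send_rows(jaw=[0.7,0.7,0.7,0.7,0.7,0.7,0.7,0.7,0.7,0.7], dp=[[0,0,0.001],[0,0,0.001],[0,0,0.001],[0,0,0.001],[0,0,0.0005],[0,0,0],[0,0,0],[0,0,0],[0,0,0],[0,0,0]], twist=[0,0,0,0,0,0,0,0,0,0])

```text
time_s: 22.37
eef_pos: [0.4901, 0.0788, 0.1127]
ee_rot: [[0.061, 0.998, -0.0], [0.998, -0.061, -0.0], [-0.0, -0.0, -1.0]]
wrist_force: [0.2, 1.2, -2.7]
width: 0.792
gripper_force: 10.0
```

```bash
python3 -c "
from h import *
tilt()"
```

```text
t 22.37 p [0.4901 0.0788 0.1127] yawY -3.49 tilt [-0.     -0.0001] w 0.792 g 10.0 F [ 0.2  1.2 -2.7] M [-0.09  0.02  0.03] j6 -1.0
board 1661 784 tilt about x 0.9 about y -0.4 face height under TCP -0.0138
```

>>> send_rows(jaw=[0.7,0.7,0.7,0.7,0.7,0.7,0.7,0.7,0.7,0.7], dp=[[0,0,0],[0,0,0],[0,0,0],[0,0,-0.003],[0,0,-0.006],[0,0,-0.01],[0,0,-0.014],[0,0,-0.014],[0,0,-0.01],[0,0,-0.004]], twist=[0,0,0,0,0,0,0,0,0,0], squeeze=30)

```text
time_s: 23.25
eef_pos: [0.4905, 0.0788, 0.1755]
ee_rot: [[0.061, 0.998, 0.003], [0.998, -0.061, -0.0], [-0.0, 0.003, -1.0]]
wrist_force: [-0.3, -0.3, -3.3]
width: 0.789
gripper_force: 30.0
```

Run:
```python
from h import *
tilt()
R={}
for n,box in(("top",(372,145,440,225)),("scene",(160,300,275,380))):
    d=snap(n); u0,v0,u1,v1=box; im=d["image"][v0:v1,u0:u1]; hs=cv2.cvtColor(im,cv2.COLOR_BGR2HSV)
    C=cloud(d)[v0:v1,u0:u1]
    for z0 in(.028,.036):
        m=(C[...,2]>z0)&(C[...,2]<.056)&(d["depth"][v0:v1,u0:u1]>0)
        k,l,ss,cc=cv2.connectedComponentsWithStats(m.astype(np.uint8))
        for i in range(1,k):
            if ss[i,4]>=4: p=C[l==i]; print(n,z0,"px",cc[i].round(1)+[u0,v0],ss[i,4],p.mean(0).round(4),"zmax",p[:,2].max().round(3))
    m=(C[...,2]>.015)&(C[...,2]<.025); p=C[m]; q=p
    r=cv2.minAreaRect((p[:,:2]*1000).astype(np.float32)); print(n,"jig top",r)
    if n=="top": a=im
    else: b=im
    R[n]=d
import pickle; pickle.dump(R,open("jig.pkl","wb"))
a=cv2.resize(a,None,fx=5,fy=5,interpolation=2);b=cv2.resize(b,None,fx=3.8,fy=3.8,interpolation=2)
z=np.zeros((max(len(a),len(b)),a.shape[1]+b.shape[1],3),np.uint8); z[:len(a),:a.shape[1]]=a; z[:len(b),a.shape[1]:]=b
cv2.imwrite("pics/k.png",z); print(z.shape)
```

```text
t 23.25 p [0.4905 0.0788 0.1755] yawY -3.49 tilt [ 0.0026 -0.0002] w 0.789 g 30.0 F [-0.3 -0.3 -3.3] M [-0.1   0.05 -0.01] j6 -1.0
board 1043 827 tilt about x 0.9 about y 0.2 face height under TCP -0.0139
top 0.028 px [410.1 164.7] 18 [ 0.6368 -0.3319  0.0419] zmax 0.049
top 0.028 px [404.7 202.3] 16 [ 0.5181 -0.3098  0.0428] zmax 0.05
top 0.036 px [410.4 164.4] 15 [ 0.6371 -0.3326  0.0436] zmax 0.049
top 0.036 px [404.9 202.1] 14 [ 0.5183 -0.3101  0.0443] zmax 0.05
top jig top ((602.7304077148438, -327.4944152832031), (153.71499633789062, 253.0205841064453), 78.50457000732422)
scene 0.028 px [197.7 320.7] 39 [ 0.5215 -0.3144  0.0378] zmax 0.046
scene 0.028 px [233.  344.9] 40 [ 0.6391 -0.3364  0.0387] zmax 0.048
scene 0.036 px [197.5 319.3] 24 [ 0.521  -0.3139  0.0415] zmax 0.046
scene 0.036 px [233.  343.5] 26 [ 0.6389 -0.3357  0.0421] zmax 0.048
scene jig top ((528.6218872070312, -314.55743408203125), (153.37635803222656, 305.4832458496094), 79.32369232177734)
(400, 777, 3)
```

View pics/k.png

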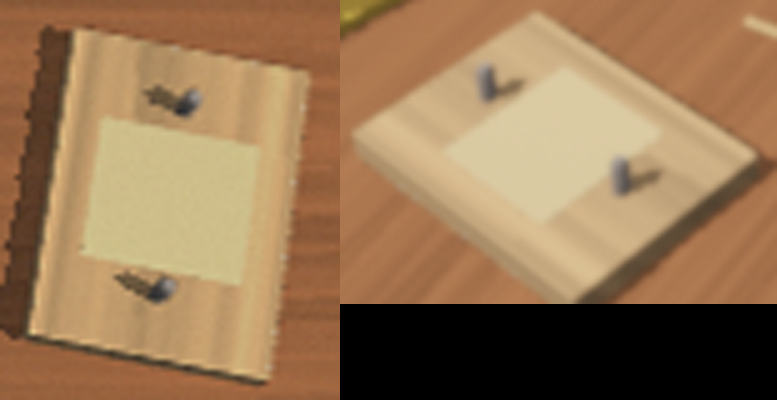

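The crop shows the two dowels, at top px (410,164) and (405,202) and scene px (233,343) and (197,319). They come out 120 mm apart, centre (0.578,-0.322), yaw -10.6°. I carry the board above the jig.

>>> send_rows(jaw=[0.7,0.7,0.7,0.7,0.7,0.7,0.7,0.7,0.7,0.7], dp=[[0,0,0],[0,0,0],[-0.01,0.004,0],[-0.02,0.0085,0],[-0.025,0.0105,0],[-0.025,0.0105,0],[-0.025,0.0105,0],[-0.025,0.0105,0],[-0.025,0.0105,0],[-0.025,0.0105,0]], twist=[0.062,0.062,0,0,0,0,0,0,0,0])

```text
time_s: 24.23
eef_pos: [0.5309, -0.1141, 0.1731]
ee_rot: [[0.182, 0.983, -0.001], [0.983, -0.182, 0.0], [0.0, -0.001, -1.0]]
wrist_force: [0.3, 0.3, -2.6]
width: 0.796
gripper_force: 30.0
```

>>> send_rows(jaw=[0.7,0.7,0.7,0.7,0.7,0.7,0.7,0.7,0.7,0.7], dp=[[-0.025,0.0105,0],[-0.025,0.0105,0],[-0.025,0.0105,0],[-0.025,0.0105,0],[-0.025,0.0105,0],[-0.025,0.0105,0],[-0.025,0.0105,0],[-0.015,0.006,0],[-0.008,0.0035,0],[0,0,0]], twist=[0,0,0,0,0,0,0,0,0,0])

```text
time_s: 25.07
eef_pos: [0.5758, -0.3238, 0.1725]
ee_rot: [[0.185, 0.983, -0.001], [0.983, -0.185, 0.001], [0.0, -0.001, -1.0]]
wrist_force: [-0.3, 1.1, -2.9]
width: 0.789
gripper_force: 30.0
```

Run:
```python
from h import *
tilt(); s,R=st(); p0=np.array(s["eef_pos"])
for n in("wrist","scene"):
    d=snap(n); C=cloud(d); q=(C-p0)@R; im=cv2.cvtColor(d["image"],cv2.COLOR_BGR2HSV).astype(int)
    m=(d["depth"]>0)&(abs(q[...,2]-.014)<.005)&(abs(q[...,0])<.08)&(abs(q[...,1])<.1)
    p=q[m]; print(n,len(p),"tool x",np.percentile(p[:,0],[.5,2,98,99.5]).round(4),"tool y",np.percentile(p[:,1],[.5,2,98,99.5]).round(4))
    r=cv2.minAreaRect((p[:,:2]*1000).astype(np.float32)); print(np.round(r[0],1),np.round(r[1],1),round(r[2],2))
    # red handle
    red=cv2.inRange(im.astype(np.uint8),np.array((0,150,60)),np.array((8,255,255)))>0
    h=q[red&(d["depth"]>0)&(abs(q[...,1])<.04)&(abs(q[...,0])<.03)]; 
    if len(h): print(" handle",len(h),np.percentile(h,[1,99],axis=0).round(4).tolist())
    # holes: dark blobs in face outline
    hull=cv2.convexHull(np.argwhere(m)[:,::-1].astype(np.int32)); M=np.zeros(m.shape,np.uint8); cv2.fillConvexPoly(M,hull,1)
    hole=(M>0)&~m&(q[...,2]>.019)&(d["depth"]>0)
    k,l,ss,cc=cv2.connectedComponentsWithStats(hole.astype(np.uint8))
    for i in range(1,k):
        if ss[i,4]>15:
            w=(plane(d,cc[i][None],p0[2]-.014)-p0)@R; print(" hole?",cc[i].round(1),ss[i],w.round(4))
    cv2.imwrite("pics/l_%s.png"%n,d["image"])
```

```text
t 25.07 p [ 0.5758 -0.3238  0.1725] yawY -10.64 tilt [-0.0012  0.0006] w 0.789 g 30.0 F [-0.3  1.1 -2.9] M [-0.11  0.11 -0.05] j6 -29.0
board 2050 1798 tilt about x 0.9 about y 0.0 face height under TCP -0.0136
t 25.12 p [ 0.5759 -0.3223  0.1728] yawY -10.6 tilt [-0.0011  0.001 ] w 0.786 g 30.0 F [-0.3  0.6 -3.1] M [-0.06  0.1   0.02] j6 -29.0
wrist 36328 tool x [-0.0395 -0.037   0.0643  0.0649] tool y [-0.0795 -0.0775  0.0773  0.0793]
[12.3 -0.2] [161.3 106.1] 89.79
 handle 8231 [[-0.0256, -0.0335, -0.0221], [0.015, 0.0333, 0.0134]]
 hole? [163. 133.] [154 133  19   1  19] [[ 0.0653 -0.0631  0.0141]]
 hole? [411.5 133. ] [402 133  20   1  20] [[0.0654 0.0633 0.014 ]]
 hole? [439.2 174.5] [437 155   6  39  43] [[0.044  0.0807 0.0139]]
 hole? [182.1 240.7] [171 232  23  19 315] [[ 0.0058 -0.0592  0.0141]]
 hole? [391.2 240.6] [381 232  21  19 294] [[0.0059 0.0588 0.0139]]
scene 1990 tool x [-0.0568 -0.056   0.0605  0.064 ] tool y [-0.0795 -0.076   0.0806  0.0816]
[3.9 0.1] [165.7 123.5] 89.88
 handle 310 [[-0.0097, -0.0366, -0.0317], [0.0092, 0.0378, 0.0074]]
 hole? [237.4 306.1] [228 299  20  15  24] [[0.0015 0.0856 0.0139]]
```

The wrist data give the holes at ±59 mm and the board centre 4.6 mm along +tool x from the TCP. I correct for that and descend to just above the dowel tips.

>>> send_rows(jaw=[0.7,0.7,0.7,0.7,0.7,0.7,0.7,0.7,0.7,0.7], dp=[[-0.001,0.0006,0.008],[-0.001,0.0006,0.015],[-0.0013,0.0005,0.018],[0,0,0.018],[0,0,0.015],[0,0,0.01],[0,0,0.006],[0,0,0.003],[0,0,0],[0,0,0]], twist=[0,0,0,0,0,0,0,0,0,0])

```text
time_s: 26.05
eef_pos: [0.5777, -0.3255, 0.0815]
ee_rot: [[0.184, 0.983, 0.001], [0.983, -0.184, -0.001], [-0.001, 0.001, -1.0]]
wrist_force: [0.3, 0.0, -3.6]
width: 0.789
gripper_force: 30.0
```

Run:
```python
from h import *
import numpy as np
st(); goto([.577,-.3266,.072],-10.6); s,R=st(); p0=np.array(s["eef_pos"])
for n in("wrist","scene"):
    d=snap(n); C=cloud(d); q=(C-p0)@R
    hs=cv2.cvtColor(d["image"],cv2.COLOR_BGR2HSV).astype(int)
    m=(d["depth"]>0)&(q[...,2]>.0175)&(q[...,2]<.06)&(abs(abs(q[...,1])-.06)<.014)&(abs(q[...,0])<.02)
    p=q[m]
    for sg in(-1,1):
        g=p[p[:,1]*sg>0]; print(n,sg,len(g),g.mean(0).round(4) if len(g) else "")
        for z0,z1 in((.018,.023),(.023,.028),(.028,.034),(.034,.06)):
            k=g[(g[:,2]>z0)&(g[:,2]<z1)]
            if len(k): print("   z",z0,len(k),k.mean(0).round(4),"x",np.percentile(k[:,0],[2,98]).round(4),"y",np.percentile(k[:,1],[2,98]).round(4))
```

```text
t 26.05 p [ 0.5777 -0.3255  0.0815] yawY -10.59 tilt [ 0.001  -0.0008] w 0.789 g 30.0 F [ 0.3  0.  -3.6] M [-0.14  0.09  0.03] j6 -29.0
t 26.05 p [ 0.5777 -0.3255  0.0815] yawY -10.59 tilt [ 0.001  -0.0008] w 0.789 g 30.0 F [ 0.3  0.  -3.6] M [-0.14  0.09  0.03] j6 -29.0
twist 0.0002 dp [-0.0012 -0.0005  0.0095]
t 26.05 p [ 0.5777 -0.3255  0.0815] yawY -10.59 tilt [ 0.001  -0.0008] w 0.789 g 30.0 F [ 0.3  0.  -3.6] M [-0.14  0.09  0.03] j6 -29.0
wrist -1 170 [-0.0003 -0.064   0.0228]
   z 0.018 113 [ 0.0005 -0.0637  0.0205] x [-0.0026  0.0071] y [-0.0673 -0.0565]
   z 0.023 41 [-0.0001 -0.0635  0.0239] x [-0.0026  0.0049] y [-0.0675 -0.0575]
   z 0.034 7 [-0.0145 -0.0722  0.0598] x [-0.0158 -0.0126] y [-0.0737 -0.0708]
wrist 1 155 [-0.0004  0.0635  0.0227]
   z 0.018 108 [0.0003 0.0631 0.0205] x [-0.0025  0.007 ] y [0.0569 0.0666]
   z 0.023 28 [-0.0001  0.0634  0.0241] x [-0.0023  0.0046] y [0.057  0.0672]
   z 0.034 7 [-0.0147  0.0714  0.0596] x [-0.0171 -0.0126] y [0.0688 0.0735]
scene -1 2 [ 0.0005 -0.0591  0.0179]
   z 0.018 1 [ 0.0014 -0.0531  0.0181] x [0.0014 0.0014] y [-0.0531 -0.0531]
scene 1 50 [-0.0014  0.0618  0.0469]
   z 0.018 8 [0.0051 0.0587 0.0201] x [-0.0103  0.0114] y [0.0531 0.0708]
   z 0.023 5 [0.0082 0.0537 0.0244] x [0.0057 0.0107] y [0.0519 0.0565]
   z 0.034 37 [-0.0041  0.0635  0.0557] x [-0.0197  0.0134] y [0.0563 0.0723]
```

>>> send_rows(jaw=[0.7,0.7,0.7,0.7,0.7,0.7,0.7,0.7,0.7,0.7], dp=[[-0.0006,-0.0002,0.002],[-0.0004,-0.0002,0.002],[0,0,0.002],[0,0,0.002],[0,0,0.002],[0,0,0.0015],[0,0,0.001],[0,0,0.001],[0,0,0],[0,0,0]], twist=[0,0,0,0,0,0,0,0,0,0])

```text
time_s: 26.98
eef_pos: [0.5768, -0.3263, 0.0673]
ee_rot: [[0.184, 0.983, 0.0], [0.983, -0.184, -0.0], [-0.0, 0.0, -1.0]]
wrist_force: [-0.1, 0.7, -2.1]
width: 0.792
gripper_force: 30.0
```

```bash
python3 -c "
from h import *
goto([.577,-.3266,.046],-10.6)"
```

```text
t 26.98 p [ 0.5768 -0.3263  0.0673] yawY -10.6 tilt [ 0. -0.] w 0.792 g 30.0 F [-0.1  0.7 -2.1] M [-0.06  0.05 -0.01] j6 -29.0
twist 0.0001 dp [-0.0002  0.0002  0.0213]
```

>>> send_rows(jaw=[0.7,0.7,0.7,0.7,0.7,0.7,0.7,0.7,0.7,0.7], dp=[[0,0,0.0005],[0,0,0.0005],[0,0,0.0005],[0,0,0.0005],[0,0,0.0005],[0,0,0.0005],[0,0,0],[0,0,0],[0,0,0],[0,0,0]], twist=[0,0,0,0,0,0,0,0,0,0])

```text
time_s: 27.82
eef_pos: [0.5768, -0.3264, 0.0643]
ee_rot: [[0.184, 0.983, 0.0], [0.983, -0.184, -0.0], [-0.0, 0.0, -1.0]]
wrist_force: [0.2, -0.7, -2.9]
width: 0.786
gripper_force: 30.0
```

```bash
python3 -c "
from h import *
tilt()"
```

```text
t 27.82 p [ 0.5768 -0.3264  0.0643] yawY -10.6 tilt [ 0.0001 -0.0001] w 0.786 g 30.0 F [ 0.2 -0.7 -2.9] M [-0.06  0.05 -0.01] j6 -29.0
board 2835 1624 tilt about x 0.6 about y 0.1 face height under TCP -0.0135
```

The holes are over the dowels past the taper with no side force. I continue down.

>>> send_rows(jaw=[0.7,0.7,0.7,0.7,0.7,0.7,0.7,0.7,0.7,0.7], dp=[[0,0,0.001],[0,0,0.0015],[0,0,0.0015],[0,0,0.0015],[0,0,0.0015],[0,0,0.0015],[0,0,0.0015],[0,0,0.0015],[0,0,0.0015],[0,0,0]], twist=[0,0,0,0,0,0,0,0,0,0])

```text
time_s: 28.7
eef_pos: [0.5767, -0.3263, 0.0509]
ee_rot: [[0.184, 0.983, -0.0], [0.983, -0.184, 0.0], [0.0, -0.001, -1.0]]
wrist_force: [0.1, -0.3, -3.0]
width: 0.788
gripper_force: 30.0
```

>>> send_rows(jaw=[0.7,0.7,0.7,0.7,0.7,0.7,0.7,0.7,0.7,0.7], dp=[[0,0,0.0005],[0,0,0.0005],[0,0,0.0005],[0,0,0.0005],[0,0,0.0005],[0,0,0.0005],[0,0,0],[0,0,0],[0,0,0],[0,0,0]], twist=[0,0,0,0,0,0,0,0,0,0])

```text
time_s: 29.53
eef_pos: [0.5768, -0.3264, 0.0483]
ee_rot: [[0.184, 0.983, 0.0], [0.983, -0.184, -0.0], [-0.0, 0.0, -1.0]]
wrist_force: [-0.4, 0.1, -2.3]
width: 0.792
gripper_force: 30.0
```

>>> send_rows(jaw=[0.7,0.7,0.7,0.7,0.7,0.7,0.7,0.7,0.7,0.7], dp=[[0,0,0.0005],[0,0,0.0005],[0,0,0.0005],[0,0,0.0005],[0,0,0],[0,0,0],[0,0,0],[0,0,0],[0,0,0],[0,0,0]], twist=[0,0,0,0,0,0,0,0,0,0])

```text
time_s: 30.37
eef_pos: [0.5768, -0.3264, 0.0463]
ee_rot: [[0.184, 0.983, 0.0], [0.983, -0.184, -0.0], [-0.0, 0.0, -1.0]]
wrist_force: [-0.6, -0.4, -2.1]
width: 0.794
gripper_force: 30.0
```

>>> send_rows(jaw=[0.7,0.7,0.7,0.7,0.7,0.7,0.7,0.7,0.7,0.7], dp=[[0,0,0.0004],[0,0,0.0004],[0,0,0.0004],[0,0,0],[0,0,0],[0,0,0],[0,0,0],[0,0,0],[0,0,0],[0,0,0]], twist=[0,0,0,0,0,0,0,0,0,0])

```text
time_s: 31.2
eef_pos: [0.577, -0.3262, 0.0456]
ee_rot: [[0.184, 0.983, 0.001], [0.983, -0.184, -0.0], [-0.0, 0.001, -1.0]]
wrist_force: [-1.8, 4.3, 6.0]
width: 0.793
gripper_force: 30.0
```

```bash
python3 -c "
from h import *
tilt()"
```

```text
t 31.2 p [ 0.577  -0.3262  0.0456] yawY -10.59 tilt [ 0.0005 -0.0001] w 0.793 g 30.0 F [-1.8  4.3  6. ] M [ 0.3   0.44 -0.04] j6 -29.0
board 2718 1612 tilt about x 0.1 about y 0.1 face height under TCP -0.0139
```

Contact came at the expected height and the board is level. I release gently with a small opening, then lift off.

>>> send_rows(jaw=[0.78,0.79,0.8,0.81,0.82,0.83,0.84,0.84,0.84,0.84], dp=[[0,0,0],[0,0,0],[0,0,0],[0,0,0],[0,0,0],[0,0,0],[0,0,0],[0,0,0],[0,0,0],[0,0,0]], twist=[0,0,0,0,0,0,0,0,0,0], squeeze=5)

```text
time_s: 32.08
eef_pos: [0.5768, -0.3264, 0.045]
ee_rot: [[0.184, 0.983, -0.0], [0.983, -0.184, -0.0], [-0.0, 0.0, -1.0]]
wrist_force: [1.0, 0.6, 0.0]
width: 0.841
gripper_force: 0.0
```

>>> send_rows(jaw=[0.84,0.84,0.84,0.84,0.84,0.9,1,1,1,1], dp=[[0,0,-0.003],[0,0,-0.006],[0,0,-0.01],[0,0,-0.015],[0,0,-0.02],[0,0,-0.025],[0,0,-0.025],[0,0,-0.02],[0,0,-0.01],[0,0,0]], twist=[0,0,0,0,0,0,0,0,0,0])

```text
time_s: 32.92
eef_pos: [0.5774, -0.3268, 0.1822]
ee_rot: [[0.184, 0.983, 0.004], [0.983, -0.184, -0.003], [-0.003, 0.005, -1.0]]
wrist_force: [-0.4, 0.3, 0.8]
width: 1.0
gripper_force: 0.0
```

Run:
```python
from h import *
st()
for n in("wrist","scene"):
    d=snap(n); C=cloud(d); im=cv2.cvtColor(d["image"],cv2.COLOR_BGR2HSV)
    m=(d["depth"]>0)&(C[...,2]>.026)&(C[...,2]<.038)&(abs(C[...,0]-.578)<.11)&(abs(C[...,1]+.322)<.09)
    p=C[m]; r=cv2.minAreaRect((p[:,:2]*1000).astype(np.float32)); c=np.linalg.lstsq(np.c_[p[:,:2],np.ones(len(p))],p[:,2],rcond=None)[0]
    print(n,len(p),"z",p[:,2].mean().round(4),r,"slopes",c[:2].round(3))
    red=cv2.inRange(im,np.array((0,150,60)),np.array((8,255,255)))>0
    k=C[red&(abs(C[...,0]-.578)<.06)&(abs(C[...,1]+.322)<.05)]; print(" handle zmax",np.percentile(k[:,2],98).round(4),k.mean(0).round(3))
```

```text
t 32.92 p [ 0.5774 -0.3268  0.1822] yawY -10.59 tilt [ 0.004  -0.0034] w 1.0 g 0.0 F [-0.4  0.3  0.8] M [-0.08  0.14 -0.01] j6 -29.0
wrist 17126 z 0.0326 ((577.8936157226562, -321.78948974609375), (120.36775207519531, 160.46104431152344), 79.4139404296875) slopes [0. 0.]
 handle zmax 0.0677 [ 0.578 -0.319  0.063]
scene 2342 z 0.0318 ((578.3095703125, -324.04632568359375), (123.35533142089844, 164.09837341308594), 79.381103515625) slopes [-0.002  0.002]
 handle zmax 0.0683 [ 0.584 -0.328  0.057]
```

The board sits flush: its face is level at z = 0.032 m, its centre is (0.578,-0.322), and the handle is up. The gripper is clear.

```bash
python3 -c "
from station import manip
print(manip.job_done())"
```

```text
the job is handed in; nothing more can be done
None
```

The pattern board was laid on the wooden stand and let go, then regripped by its handle and lowered over both dowels; it measured flush and level with the handle up, and I handed the job in at about 33 s.

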